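# Make up a melt on the balance and square up the casting bars

### The job

Make up the next melt at the goldsmith's bench: lay bronze casting bars from the stock board in the empty pan of the balance until the beam stands level against the brass weights. Then take the aluminium rule by its rib and with its long edge push the bars that are left away from you, until their near ends stand in one straight row along the dark line in the board, and lay the rule back flat along its cork mat. Leave the weights on their pan and the other tools where they are.

Things in the scene. Friction and masses are not known exactly. Their poses are not given: they have to be found in the camera images.
- bar1_c (a point): bronze casting bar, 86 x 24 x 12 mm (x, y, z), about 200 g; all bars look and weigh alike to 2 percent; this point is its centre, half-way up; x along its length, z up. At the start it lies flat on the stock board, roughly along the board's x, 15 to 45 mm short of the line (towards the robot), bars about 52 mm apart centre to centre, so some 25 mm clear between them at their middles (more where a bar is missing). Six or seven bars are present
- bar2_c (a point): bronze casting bar, 86 x 24 x 12 mm (x, y, z), about 200 g; all bars look and weigh alike to 2 percent; this point is its centre, half-way up; x along its length, z up. At the start it lies flat on the stock board, roughly along the board's x, 15 to 45 mm short of the line (towards the robot), bars about 52 mm apart centre to centre, so some 25 mm clear between them at their middles (more where a bar is missing). Six or seven bars are present
- bar3_c (a point): bronze casting bar, 86 x 24 x 12 mm (x, y, z), about 200 g; all bars look and weigh alike to 2 percent; this point is its centre, half-way up; x along its length, z up. At the start it lies flat on the stock board, roughly along the board's x, 15 to 45 mm short of the line (towards the robot), bars about 52 mm apart centre to centre, so some 25 mm clear between them at their middles (more where a bar is missing). Six or seven bars are present
- bar4_c (a point): bronze casting bar, 86 x 24 x 12 mm (x, y, z), about 200 g; all bars look and weigh alike to 2 percent; this point is its centre, half-way up; x along its length, z up. At the start it lies flat on the stock board, roughly along the board's x, 15 to 45 mm short of the line (towards the robot), bars about 52 mm apart centre to centre, so some 25 mm clear between them at their middles (more where a bar is missing). Six or seven bars are present
- bar5_c (a point): bronze casting bar, 86 x 24 x 12 mm (x, y, z), about 200 g; all bars look and weigh alike to 2 percent; this point is its centre, half-way up; x along its length, z up. At the start it lies flat on the stock board, roughly along the board's x, 15 to 45 mm short of the line (towards the robot), bars about 52 mm apart centre to centre, so some 25 mm clear between them at their middles (more where a bar is missing). Six or seven bars are present
- bar6_c (a point): bronze casting bar, 86 x 24 x 12 mm (x, y, z), about 200 g; all bars look and weigh alike to 2 percent; this point is its centre, half-way up; x along its length, z up. At the start it lies flat on the stock board, roughly along the board's x, 15 to 45 mm short of the line (towards the robot), bars about 52 mm apart centre to centre, so some 25 mm clear between them at their middles (more where a bar is missing). Six or seven bars are present
- bar7_c (a point): bronze casting bar, 86 x 24 x 12 mm (x, y, z), about 200 g; all bars look and weigh alike to 2 percent; this point is its centre, half-way up; x along its length, z up. At the start it lies flat on the stock board, roughly along the board's x, 15 to 45 mm short of the line (towards the robot), bars about 52 mm apart centre to centre, so some 25 mm clear between them at their middles (more where a bar is missing). Six or seven bars are present
- line (a point): middle of the dark line (4 mm wide, 390 mm long, flush) inlaid in the top of the wooden stock board, which is fixed to the bench, 240 x 400 mm and 12 mm thick; the point lies on the board's top face; y runs along the line, x points away from the robot, square to the line. The board reaches 110 mm from the line towards the robot and 130 mm beyond it
- rule_c (a point): aluminium rule: flat blade 380 x 60 x 5 mm (x along its length, y across), with a raised grip rib 12 mm thick and 24 mm tall along the whole middle of the blade, total height 29 mm; 0.4 kg; both long edges are 30 mm from the middle; this point is its centre, half-way up (14.5 mm above its underside). It lies on the cork mat at the start
- mat_c (a point): centre of the top of the cork mat of the rule, 420 x 90 mm, 3 mm thick, fixed flat on the bench; x along its length, y across
- load_pan (a point): centre of the inner floor of the empty pan of the balance (the pan nearer the stock board); the pan is a flat rectangular steel tray, inside 145 mm (its x) by 175 mm (its y), with a rim 16 mm high above its floor; it stays horizontal and rises and sinks with the beam, about 17 mm either side of level; at level its floor is 118 mm above the bench
- weight_pan (a point): centre of the inner floor of the other pan, alike, which carries the brass weights; pan centres are 240 mm apart
- beam (a joint): tilt of the balance beam in rad: 0 level, positive when the weight pan is down and the empty pan is up; stops at -0.14 and 0.14. A difference of one bar drives it to a stop; it settles within about 2 s. A red needle (one on each face of a white scale) in the middle of the beam stands at the middle, longer tick when level
- weight1_c (a point): brass knob weight, 200 g, 31 mm across, 50 mm tall; centre, half-way up; stands on the weight pan. Two or three are present
- weight2_c (a point): brass knob weight, 200 g, 31 mm across, 50 mm tall; centre, half-way up; stands on the weight pan. Two or three are present
- weight3_c (a point): brass knob weight, 200 g, 31 mm across, 50 mm tall; centre, half-way up; stands on the weight pan. Two or three are present
- jar_c (a point): blue jar with a dark lid, 56 mm across, 75 mm tall; centre. Not part of the job
- file_c (a point): half-round file with wooden handle, 280 mm long; not part of the job
- pliers_c (a point): pliers with red grips, 150 mm long; not part of the job
- charcoal_c (a point): black charcoal soldering block, 110 x 70 x 30 mm; centre; not part of the job
- dish_c (a point): small white dish, 90 mm across, 30 mm tall; not part of the job
Things that resemble listed ones, but are neither listed nor needed, are in the scene too. What is shaped like the part that bears weight1_c but green is not meant. What is shaped like the part that bears bar7_c but red is not meant.

How it is judged (in metres and radians):
On the way, in this order (a step that is already met when the one before it is completed fails the run):
1. the beam stands level with bars in the load pan (value of joint beam between -0.035 and 0.035 rad and ((x of bar1_c in the frame of load_pan between -0.06 and 0.06 m and y of bar1_c in the frame of load_pan between -0.085 and 0.085 m and z of bar1_c in the frame of load_pan between 0 and 0.04 m) or (x of bar2_c in the frame of load_pan between -0.06 and 0.06 m and y of bar2_c in the frame of load_pan between -0.085 and 0.085 m and z of bar2_c in the frame of load_pan between 0 and 0.04 m) or (x of bar3_c in the frame of load_pan between -0.06 and 0.06 m and y of bar3_c in the frame of load_pan between -0.085 and 0.085 m and z of bar3_c in the frame of load_pan between 0 and 0.04 m) or (x of bar4_c in the frame of load_pan between -0.06 and 0.06 m and y of bar4_c in the frame of load_pan between -0.085 and 0.085 m and z of bar4_c in the frame of load_pan between 0 and 0.04 m) or (x of bar5_c in the frame of load_pan between -0.06 and 0.06 m and y of bar5_c in the frame of load_pan between -0.085 and 0.085 m and z of bar5_c in the frame of load_pan between 0 and 0.04 m) or (x of bar6_c in the frame of load_pan between -0.06 and 0.06 m and y of bar6_c in the frame of load_pan between -0.085 and 0.085 m and z of bar6_c in the frame of load_pan between 0 and 0.04 m) or (x of bar7_c in the frame of load_pan between -0.06 and 0.06 m and y of bar7_c in the frame of load_pan between -0.085 and 0.085 m and z of bar7_c in the frame of load_pan between 0 and 0.04 m)) and contact force between the arm and balance below 0.2 N), for 0.5 s.
2. every bar that is not in the pan has its near end on the dark line, and the rule lies along the row with its edge at the line (((x of bar1_c in the frame of line between 0.038 and 0.048 m and y of bar1_c in the frame of line between -0.19 and 0.19 m and z of bar1_c in the frame of line between 0.002 and 0.01 m and angle between the x axis of bar1_c and the x axis of line, either way round below 0.1 rad) or (x of bar1_c in the frame of load_pan between -0.06 and 0.06 m and y of bar1_c in the frame of load_pan between -0.085 and 0.085 m and z of bar1_c in the frame of load_pan between 0 and 0.04 m)) and ((x of bar2_c in the frame of line between 0.038 and 0.048 m and y of bar2_c in the frame of line between -0.19 and 0.19 m and z of bar2_c in the frame of line between 0.002 and 0.01 m and angle between the x axis of bar2_c and the x axis of line, either way round below 0.1 rad) or (x of bar2_c in the frame of load_pan between -0.06 and 0.06 m and y of bar2_c in the frame of load_pan between -0.085 and 0.085 m and z of bar2_c in the frame of load_pan between 0 and 0.04 m)) and ((x of bar3_c in the frame of line between 0.038 and 0.048 m and y of bar3_c in the frame of line between -0.19 and 0.19 m and z of bar3_c in the frame of line between 0.002 and 0.01 m and angle between the x axis of bar3_c and the x axis of line, either way round below 0.1 rad) or (x of bar3_c in the frame of load_pan between -0.06 and 0.06 m and y of bar3_c in the frame of load_pan between -0.085 and 0.085 m and z of bar3_c in the frame of load_pan between 0 and 0.04 m)) and ((x of bar4_c in the frame of line between 0.038 and 0.048 m and y of bar4_c in the frame of line between -0.19 and 0.19 m and z of bar4_c in the frame of line between 0.002 and 0.01 m and angle between the x axis of bar4_c and the x axis of line, either way round below 0.1 rad) or (x of bar4_c in the frame of load_pan between -0.06 and 0.06 m and y of bar4_c in the frame of load_pan between -0.085 and 0.085 m and z of bar4_c in the frame of load_pan between 0 and 0.04 m)) and ((x of bar5_c in the frame of line between 0.038 and 0.048 m and y of bar5_c in the frame of line between -0.19 and 0.19 m and z of bar5_c in the frame of line between 0.002 and 0.01 m and angle between the x axis of bar5_c and the x axis of line, either way round below 0.1 rad) or (x of bar5_c in the frame of load_pan between -0.06 and 0.06 m and y of bar5_c in the frame of load_pan between -0.085 and 0.085 m and z of bar5_c in the frame of load_pan between 0 and 0.04 m)) and ((x of bar6_c in the frame of line between 0.038 and 0.048 m and y of bar6_c in the frame of line between -0.19 and 0.19 m and z of bar6_c in the frame of line between 0.002 and 0.01 m and angle between the x axis of bar6_c and the x axis of line, either way round below 0.1 rad) or (x of bar6_c in the frame of load_pan between -0.06 and 0.06 m and y of bar6_c in the frame of load_pan between -0.085 and 0.085 m and z of bar6_c in the frame of load_pan between 0 and 0.04 m)) and ((x of bar7_c in the frame of line between 0.038 and 0.048 m and y of bar7_c in the frame of line between -0.19 and 0.19 m and z of bar7_c in the frame of line between 0.002 and 0.01 m and angle between the x axis of bar7_c and the x axis of line, either way round below 0.1 rad) or (x of bar7_c in the frame of load_pan between -0.06 and 0.06 m and y of bar7_c in the frame of load_pan between -0.085 and 0.085 m and z of bar7_c in the frame of load_pan between 0 and 0.04 m)) and ((x of bar1_c in the frame of load_pan between -0.06 and 0.06 m and y of bar1_c in the frame of load_pan between -0.085 and 0.085 m and z of bar1_c in the frame of load_pan between 0 and 0.04 m) or (x of bar2_c in the frame of load_pan between -0.06 and 0.06 m and y of bar2_c in the frame of load_pan between -0.085 and 0.085 m and z of bar2_c in the frame of load_pan between 0 and 0.04 m) or (x of bar3_c in the frame of load_pan between -0.06 and 0.06 m and y of bar3_c in the frame of load_pan between -0.085 and 0.085 m and z of bar3_c in the frame of load_pan between 0 and 0.04 m) or (x of bar4_c in the frame of load_pan between -0.06 and 0.06 m and y of bar4_c in the frame of load_pan between -0.085 and 0.085 m and z of bar4_c in the frame of load_pan between 0 and 0.04 m) or (x of bar5_c in the frame of load_pan between -0.06 and 0.06 m and y of bar5_c in the frame of load_pan between -0.085 and 0.085 m and z of bar5_c in the frame of load_pan between 0 and 0.04 m) or (x of bar6_c in the frame of load_pan between -0.06 and 0.06 m and y of bar6_c in the frame of load_pan between -0.085 and 0.085 m and z of bar6_c in the frame of load_pan between 0 and 0.04 m) or (x of bar7_c in the frame of load_pan between -0.06 and 0.06 m and y of bar7_c in the frame of load_pan between -0.085 and 0.085 m and z of bar7_c in the frame of load_pan between 0 and 0.04 m)) and x of rule_c in the frame of line between -0.038 and -0.022 m and y of rule_c in the frame of line between -0.15 and 0.15 m and z of rule_c in the frame of line between 0.008 and 0.03 m and angle between the x axis of rule_c and the y axis of line, either way round below 0.06 rad), for 0.1 s.
At the end, for the whole second after the job is handed in: beam level within 0.035 rad and still; every bar in the load pan, or flat on the board with its near end within 5 mm of the line and square within 0.1 rad; rule flat on the mat, along it within 0.15 rad, centre within 40 mm lengthways, 30 mm across; weights standing on their pan (value of joint beam between -0.035 and 0.035 rad and velocity of joint beam between -0.05 and 0.05 rad/s and ((x of bar1_c in the frame of load_pan between -0.06 and 0.06 m and y of bar1_c in the frame of load_pan between -0.085 and 0.085 m and z of bar1_c in the frame of load_pan between 0 and 0.04 m) or (x of bar2_c in the frame of load_pan between -0.06 and 0.06 m and y of bar2_c in the frame of load_pan between -0.085 and 0.085 m and z of bar2_c in the frame of load_pan between 0 and 0.04 m) or (x of bar3_c in the frame of load_pan between -0.06 and 0.06 m and y of bar3_c in the frame of load_pan between -0.085 and 0.085 m and z of bar3_c in the frame of load_pan between 0 and 0.04 m) or (x of bar4_c in the frame of load_pan between -0.06 and 0.06 m and y of bar4_c in the frame of load_pan between -0.085 and 0.085 m and z of bar4_c in the frame of load_pan between 0 and 0.04 m) or (x of bar5_c in the frame of load_pan between -0.06 and 0.06 m and y of bar5_c in the frame of load_pan between -0.085 and 0.085 m and z of bar5_c in the frame of load_pan between 0 and 0.04 m) or (x of bar6_c in the frame of load_pan between -0.06 and 0.06 m and y of bar6_c in the frame of load_pan between -0.085 and 0.085 m and z of bar6_c in the frame of load_pan between 0 and 0.04 m) or (x of bar7_c in the frame of load_pan between -0.06 and 0.06 m and y of bar7_c in the frame of load_pan between -0.085 and 0.085 m and z of bar7_c in the frame of load_pan between 0 and 0.04 m)) and ((x of bar1_c in the frame of line between 0.038 and 0.048 m and y of bar1_c in the frame of line between -0.19 and 0.19 m and z of bar1_c in the frame of line between 0.002 and 0.01 m and angle between the x axis of bar1_c and the x axis of line, either way round below 0.1 rad) or (x of bar1_c in the frame of load_pan between -0.06 and 0.06 m and y of bar1_c in the frame of load_pan between -0.085 and 0.085 m and z of bar1_c in the frame of load_pan between 0 and 0.04 m)) and ((x of bar2_c in the frame of line between 0.038 and 0.048 m and y of bar2_c in the frame of line between -0.19 and 0.19 m and z of bar2_c in the frame of line between 0.002 and 0.01 m and angle between the x axis of bar2_c and the x axis of line, either way round below 0.1 rad) or (x of bar2_c in the frame of load_pan between -0.06 and 0.06 m and y of bar2_c in the frame of load_pan between -0.085 and 0.085 m and z of bar2_c in the frame of load_pan between 0 and 0.04 m)) and ((x of bar3_c in the frame of line between 0.038 and 0.048 m and y of bar3_c in the frame of line between -0.19 and 0.19 m and z of bar3_c in the frame of line between 0.002 and 0.01 m and angle between the x axis of bar3_c and the x axis of line, either way round below 0.1 rad) or (x of bar3_c in the frame of load_pan between -0.06 and 0.06 m and y of bar3_c in the frame of load_pan between -0.085 and 0.085 m and z of bar3_c in the frame of load_pan between 0 and 0.04 m)) and ((x of bar4_c in the frame of line between 0.038 and 0.048 m and y of bar4_c in the frame of line between -0.19 and 0.19 m and z of bar4_c in the frame of line between 0.002 and 0.01 m and angle between the x axis of bar4_c and the x axis of line, either way round below 0.1 rad) or (x of bar4_c in the frame of load_pan between -0.06 and 0.06 m and y of bar4_c in the frame of load_pan between -0.085 and 0.085 m and z of bar4_c in the frame of load_pan between 0 and 0.04 m)) and ((x of bar5_c in the frame of line between 0.038 and 0.048 m and y of bar5_c in the frame of line between -0.19 and 0.19 m and z of bar5_c in the frame of line between 0.002 and 0.01 m and angle between the x axis of bar5_c and the x axis of line, either way round below 0.1 rad) or (x of bar5_c in the frame of load_pan between -0.06 and 0.06 m and y of bar5_c in the frame of load_pan between -0.085 and 0.085 m and z of bar5_c in the frame of load_pan between 0 and 0.04 m)) and ((x of bar6_c in the frame of line between 0.038 and 0.048 m and y of bar6_c in the frame of line between -0.19 and 0.19 m and z of bar6_c in the frame of line between 0.002 and 0.01 m and angle between the x axis of bar6_c and the x axis of line, either way round below 0.1 rad) or (x of bar6_c in the frame of load_pan between -0.06 and 0.06 m and y of bar6_c in the frame of load_pan between -0.085 and 0.085 m and z of bar6_c in the frame of load_pan between 0 and 0.04 m)) and ((x of bar7_c in the frame of line between 0.038 and 0.048 m and y of bar7_c in the frame of line between -0.19 and 0.19 m and z of bar7_c in the frame of line between 0.002 and 0.01 m and angle between the x axis of bar7_c and the x axis of line, either way round below 0.1 rad) or (x of bar7_c in the frame of load_pan between -0.06 and 0.06 m and y of bar7_c in the frame of load_pan between -0.085 and 0.085 m and z of bar7_c in the frame of load_pan between 0 and 0.04 m)) and x of rule_c in the frame of mat_c between -0.04 and 0.04 m and y of rule_c in the frame of mat_c between -0.03 and 0.03 m and z of rule_c in the frame of mat_c between 0.008 and 0.02 m and angle between the x axis of rule_c and the x axis of mat_c, either way round below 0.15 rad and x of weight1_c in the frame of weight_pan between -0.075 and 0.075 m and y of weight1_c in the frame of weight_pan between -0.09 and 0.09 m and z of weight1_c in the frame of weight_pan between 0.015 and 0.035 m and x of weight2_c in the frame of weight_pan between -0.075 and 0.075 m and y of weight2_c in the frame of weight_pan between -0.09 and 0.09 m and z of weight2_c in the frame of weight_pan between 0.015 and 0.035 m and x of weight3_c in the frame of weight_pan between -0.075 and 0.075 m and y of weight3_c in the frame of weight_pan between -0.09 and 0.09 m and z of weight3_c in the frame of weight_pan between 0.015 and 0.035 m); the robot touches nothing.
It fails at once if a brass weight was carried off or knocked over (distance of any of weight1_c, weight2_c, weight3_c from where it was at the start of the episode above 0.07 m).
It fails at once if a bystander was pushed about (over 40 mm) (distance of any of jar_c, file_c, pliers_c, charcoal_c, dish_c from where it was at the start of the episode above 0.04 m).
Of bar1, bar2, bar3, bar4, bar5, bar6, bar7 only 6 to 7 are there at a start; the rules pass over those that are not, and their reading is None.
Of weight1, weight2, weight3 only 2 to 3 are there at a start; the rules pass over those that are not, and their reading is None.
At some moment in a run one of bar1, bar2, bar3, bar4, bar5, bar6, bar7, rule may be knocked a few centimetres aside while the robot is not near it.
It also fails if it takes over 210 s, if anything falls off the work surface, if the arm or the gripper's body presses on something with over 40 N, if the wrist force passes 120 N, or if a joint passes its speed limit or range.

### The arm

A 6-joint arm with a two-finger parallel gripper is mounted at the origin on the work surface. World frame = base frame: x ahead of the robot, y to its left, z up, the work surface at z = 0. Lengths are in mm, angles in rad, forces in N, time in s.
With the tool pointing down it reaches from about 350 to 875 mm from the base axis. Payload 4.2 kg.
Tool frame: the origin (TCP) lies at the very end of the fingers, on their centre line; the grasp point (between the pads) lies 19 mm behind it (pinch_z is the distance from the TCP to the grasp point, in mm); z points along the fingers, y is the line along which they close (so a half turn about z gives the same grasp; the last joint's range is limited). The gripper opens to 85 mm and grips with 20 to 120 N. Pads are 22 mm wide; open, the fingers measure 114 mm over their backs; the gripper's body (76 mm by 85 mm) begins 54 mm behind the grasp point. The pads swing forward as they close: fully open they stand 13 mm farther back than shut.
Start: joints at [-0.865, 0.385, 0.008, 0, -1.194, -0.259], TCP at [270.063, -563.618, 231.312] pointing down, gripper open.
Joint ranges: [-3.14, 3.14], [-1.21, 2.06], [-1.07, 1.41], [-3.16, 2.05], [-2.99, -0.16], [-3.1, 3.1]. Speed limits (rad/s): [2.79, 2.79, 3.14, 3.14, 3.14, 3.14].

### API

Orientations are given as a unit quaternion [x, y, z, w].
In Python, from bench import * gives the robot as it stands.
- The arm moves only by the tool arm_command, never from a script. Its argument "steps" is one flat list of numbers, 4 for each row, row after row: the shift along the tool's x, y, z in m, then the turn about the tool's z in rad. In form: [tx, ty, tz, roll, tx, ty, tz, roll, ...]. A call has 1 to 20 rows; each row shifts and turns the commanded pose from where the row before left it, along the tool's axes as they then stand; what a row does not reach is not made up. A row lasts 1/8 s, in which the tool goes at most 62.5 mm and 10.7 degrees, less where a joint would pass 70% of its speed; a pose out of reach is approached as far as the arm can. A call with a gripper value outside its range is refused whole. "grip" is the finger opening in m, from 0 to 0.0854, set as the call begins (left out, the last holds). The fingers move at their own pace and stop on an object; the grip force is fixed at half the most. Time passes only in rows, so rows that do not move let the fingers close. It gives the time, the measured TCP pose, the force, the opening and the grip force at its end, in the units of the state.
- read_state(): the state, without advancing time (a new reading comes with each control period).
- get_image(name): name is "side" or "top" or "wrist"; returns the picture (384x512x3 uint8, red, green, blue); there is no depth.
- get_calibration(name): a dict with "camera_matrix" (3x3 intrinsics, pixels), "cam_to_world" (4x4, takes a point from camera to world coordinates). Camera axes: x right, y down, z forward; pixel columns grow to the right and rows downward; lengths in mm; the calibration is good to about 2 mm. A picture is of the moment at which its call begins: read the wrist's pose just before it. get_calibration takes no time and is no camera call; for the wrist camera it gives the pose at the moment of the call.
- job_done(): hands the job in; it is judged then, once.
The state is a dict: "clock": time; "joints": joint angles; "joint_vel": joint speeds; "joint_efforts": joint torques, N m; "position": TCP position; "ee_rot": TCP orientation; "contact_force": force on the tool from outside, world axes, zero at the start; "wrist_torque": the same for the moment, N m; "gripper_width": finger opening in mm; "grasp_force": force on a finger pad.
Only numpy, scipy, OpenCV 4.12 (cv2) and the standard library are available. Lean on these libraries where they do the work, as an engineer would, in place of code of your own. Each camera call takes 0.05 s, during which the arm holds its last target. There are 200 camera calls.

## Working session

There is one attempt and no reset: what is moved stays moved. The work goes in short steps, Python scripts to look and compute and a tool call to move; the robot and the scene stay as the last step left them, time stands still between calls to the robot, and variables do not carry over. Pictures are saved under pics/ and viewed, at most 14 in all, crops included, and the job is handed in when it is done.

Besides the shell and the picture viewer there is one more tool, called after "Emit:" as name(argument=value, ...) on one line, values as JSON. arm_command: Moves the arm, as the interface text tells. Its arguments: {"type":"object","properties":{"steps":{"type":"array","items":{"type":"number"}},"grip":{"type":"number"}},"required":["steps"]}

```bash
mkdir -p pics; ls; cat > h.py <<'E'
from bench import *
import numpy as np, cv2
def save(n,f,crop=None,s=1):
    im=get_image(n) if isinstance(n,str) else n
    o=im
    if crop: r0,r1,c0,c1=crop; o=im[r0:r1,c0:c1]
    if s!=1: o=cv2.resize(o,None,fx=s,fy=s,interpolation=cv2.INTER_CUBIC)
    cv2.imwrite('pics/'+f,o[:,:,::-1]); return im
def ray(cal,uv,z):
    K=np.array(cal['camera_matrix']);T=np.array(cal['cam_to_world'])
    d=T[:3,:3]@np.linalg.solve(K,np.array([uv[0],uv[1],1.0]));o=T[:3,3]
    return o+d*(z-o[2])/d[2]
def proj(cal,p):
    K=np.array(cal['camera_matrix']);T=np.array(cal['cam_to_world'])
    q=K@(T[:3,:3].T@(np.array(p)-T[:3,3]));return q[:2]/q[2]
E
python3 - <<'E'
from h import *
print(read_state())
a=save('top','t0.png',s=1.5); b=save('side','s0.png',s=1.5)
np.save('t0.npy',a);np.save('s0.npy',b)
for n in('top','side','wrist'):print(n,get_calibration(n))
E
```

```text
pics
{'clock': 0.0, 'joints': array([-8.65395936e-01,  3.85569607e-01,  6.60742720e-03, -4.88798421e-04,
       -1.19399558e+00, -2.58593718e-01]), 'joint_vel': array([-4.57855892e-04, -2.64698221e-04, -2.75981036e-05,  3.17542758e-04,
       -9.33456717e-04,  1.00673158e-03]), 'joint_efforts': array([ 4.05902229e-04, -3.92286873e+01,  1.88401079e+01,  4.18604985e+00,
       -4.71184889e-03, -2.16430522e-05]), 'position': array([ 269.81000592, -563.10853708,  230.20801915]), 'ee_rot': array([-2.21461593e-01,  9.75168469e-01,  1.06289127e-03, -2.99689783e-04]), 'contact_force': array([-0.05062903,  0.68898557, -0.00921451]), 'wrist_torque': array([0.02261928, 0.0358366 , 0.00180958]), 'grasp_force': 0.0, 'gripper_width': 85.14301248321644}
top {'camera_matrix': array([[497.58471791,   0.        , 248.49206148],
       [  0.        , 497.58471791, 188.37899113],
       [  0.        ,   0.        ,   1.        ]]), 'cam_to_world': array([[ 1.15980141e-02, -9.93026366e-01,  1.17320599e-01,
         3.46817160e+02],
       [-9.99859481e-01, -1.29372884e-02, -1.06603966e-02,
         3.332
[... 556 characters left out ...]
 6.14602488e-03, -7.67538193e-01, -6.40973750e-01,
         8.14509192e+02],
       [ 0.00000000e+00,  0.00000000e+00,  0.00000000e+00,
         1.00000000e+00]])}
wrist {'camera_matrix': array([[315.13296915,   0.        , 254.44837151],
       [  0.        , 315.13296915, 191.00434891],
       [  0.        ,   0.        ,   1.        ]]), 'cam_to_world': array([[-4.30617418e-01,  8.61392000e-01,  2.69392765e-01,
         2.02852013e+02],
       [ 9.02533263e-01,  4.10480124e-01,  1.30152897e-01,
        -5.96439001e+02],
       [ 1.53228866e-03,  2.99182035e-01, -9.54194824e-01,
         3.72981127e+02],
       [ 0.00000000e+00,  0.00000000e+00,  0.00000000e+00,
         1.00000000e+00]])}
```

View pics/t0.png

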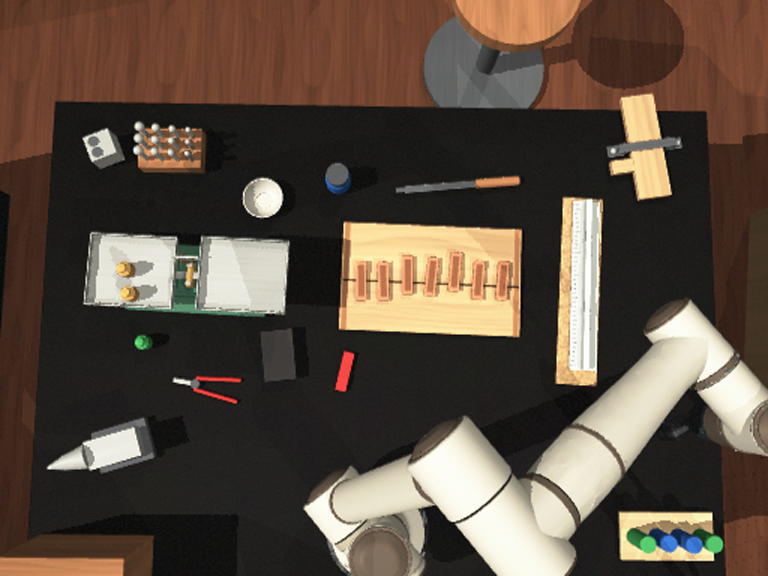

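View pics/s0.png

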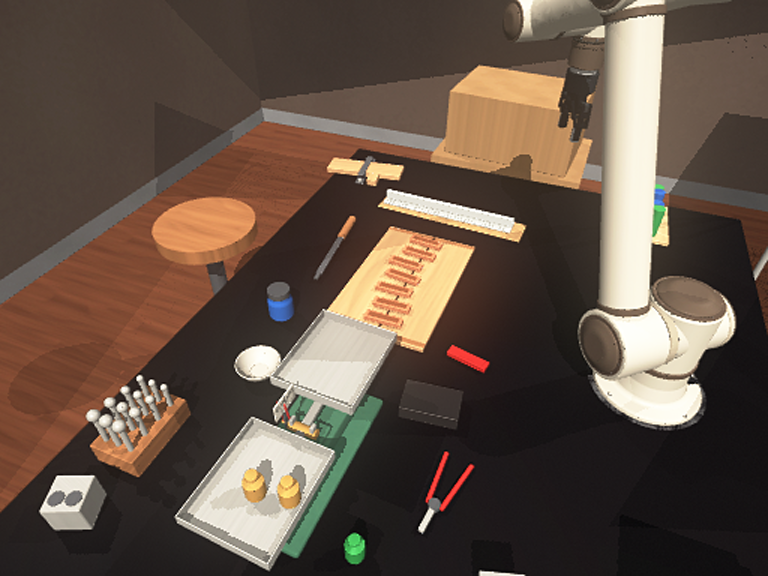

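The top view shows seven bronze bars at about (361–503, 252–283) in the 1.5x picture. The dark line is near row 283, the rule at (585, 285), the load pan at (245, 275) and two brass weights at (123, 268) and (128, 292).

Lookalikes: the red bar at (345, 371) and the green weight at (143, 342). I'm leaving both alone.

```bash
cat > m.py <<'E'
from h import *
def bars(im,cal,z=24.,lo=250):
    hsv=cv2.cvtColor(im,cv2.COLOR_RGB2HSV)
    m=cv2.inRange(hsv,(3,90,90),(13,220,255))
    out=[]
    for c in cv2.findContours(m,cv2.RETR_EXTERNAL,cv2.CHAIN_APPROX_NONE)[0]:
        if cv2.contourArea(c)<lo: continue
        P=np.array([ray(cal,p[0],z)[:2] for p in c],np.float32)
        (cx,cy),(w,h),a=cv2.minAreaRect(P)
        b=cv2.boxPoints(((cx,cy),(w,h),a)); e=b[1]-b[0]; f=b[2]-b[1]
        d=e if np.hypot(*e)>np.hypot(*f) else f
        if d[0]<0:d=-d
        out.append((round(cx,1),round(cy,1),round(max(w,h)),round(min(w,h)),round(float(np.arctan2(d[1],d[0])),3),c[:,0].mean(0).round()))
    return sorted(out,key=lambda t:-t[1])
E
python3 - <<'E'
from m import *
im=np.load('t0.npy');cal=get_calibration('top')
for b in bars(im,cal,lo=120):print(b)
hsv=cv2.cvtColor(im,cv2.COLOR_RGB2HSV)
for r,c in((180,240),(190,243),(160,230),(190,234)):print(hsv[r,c],end=' ')
m=np.zeros(im.shape[:2],np.uint8); m[140:230,222:352]=cv2.inRange(hsv,(8,40,90),(25,255,255))[140:230,222:352]
def rect(m,z,t):
    c=max(cv2.findContours(m,cv2.RETR_EXTERNAL,cv2.CHAIN_APPROX_NONE)[0],key=cv2.contourArea)
    h=cv2.convexHull(c); P=np.array([ray(cal,p[0],z)[:2] for p in h],np.float32)
    print(t,cv2.boxPoints(cv2.minAreaRect(P)).round(1).tolist(),cv2.minAreaRect(P))
rect(m,12,'board')
m=np.zeros(im.shape[:2],np.uint8); m[130:260,368:404]=cv2.inRange(hsv,(8,60,60),(30,255,255))[130:260,368:404]; rect(m,3,'mat')
m=np.zeros(im.shape[:2],np.uint8); m[125:262,370:406]=cv2.inRange(hsv,(0,0,110),(180,50,255))[125:262,370:406]; rect(m,8,'rule')
m=np.zeros(im.shape[:2],np.uint8); m[150:215,132:198]=cv2.inRange(hsv,(0,0,90),(180,50,255))[150:215,132:198]; rect(m,151,'pan')
save(im,'t0c.png',(130,262,220,410),4)
E
```

```text
(-66.4, 661.9, 258, 36, -1.562, array([ 41., 377.]))
(834.8, 475.3, 141, 100, -1.556, array([112.,  98.]))
(1001.9, 193.0, 1356, 381, -1.553, array([178.,  35.]))
(557.6, 76.9, 240, 13, -0.015, array([230., 183.]))
(544.0, 42.3, 87, 23, 0.013, array([241., 187.]))
(544.3, -5.5, 87, 26, 0.085, array([255., 188.]))
(558.7, -60.2, 87, 23, 0.007, array([272., 183.]))
(556.4, -111.9, 88, 26, -0.108, array([287., 184.]))
(567.4, -163.8, 88, 26, -0.094, array([303., 181.]))
(549.2, -213.5, 86, 30, -0.082, array([318., 186.]))
(771.9, -260.6, 99, 21, -1.478, array([331., 121.]))
(548.8, -266.8, 88, 31, -0.076, array([334., 187.]))
(546.0, -299.7, 241, 11, -0.031, array([344., 188.]))
(1050.5, -616.6, 530, 350, 1.52, array([448.,  51.]))
(-12.2, -785.2, 120, 94, 0.008, array([498., 364.]))
[ 10 148 190] [ 13 126 252] [ 13 143 143] [ 21  97 251] board [[425.5, -308.1000061035156], [668.2999877929688, -315.3999938964844], [680.2999877929688, 84.69999694824219], [437.5, 92.0]] ((552.899658203125, -111.70126342773438), (400.2724914550781, 242.93031311035156), 88.27310943603516)
mat [[319.8999938964844, -477.70001220703125], [744.0999755859375, -487.70001220703125], [746.2000122070312, -398.1000061035156], [322.0, -388.1000061035156]] ((533.0423583984375, -437.87664794921875), (89.62578582763672, 424.30047607421875), 88.65403747558594)
rule [[353.0, -478.5], [739.7999877929688, -494.79998779296875], [742.4000244140625, -433.29998779296875], [355.6000061035156, -417.0]] ((547.665283203125, -455.91217041015625), (61.593360900878906, 387.1212463378906), 87.58718872070312)
pan [[457.8999938964844, 195.10000610351562], [609.0999755859375, 188.6999969482422], [616.9000244140625, 371.20001220703125], [465.70001220703125, 377.70001220703125]] ((537.3897094726562, 283.1785888671875), (182.6727294921875, 151.30908203125), 87.56095123291016)
```

View pics/t0c.png

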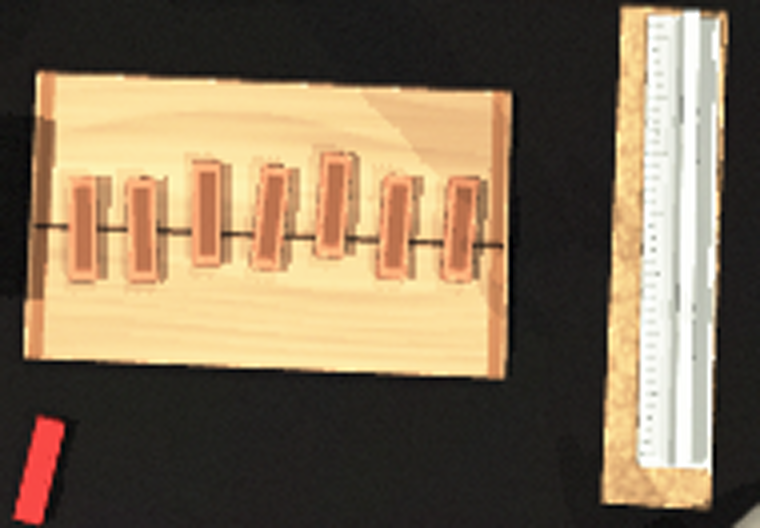

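```bash
cat > g.py <<'E'
import sys
from h import *
from scipy.spatial.transform import Rotation as R
def go(x,y,z,yaw,cmd=None):
    "shift in tool axes (m) after the roll; tool x points at world angle pi+yaw"
    s=read_state();r=R.from_quat(s['ee_rot']).as_matrix()
    cur=np.arctan2(r[1,0],r[0,0])-np.pi
    d=(cur-yaw+np.pi)%(2*np.pi)-np.pi
    p=s['position']; t=np.array([x,y,z])-p
    a=np.pi+yaw; X=np.array([np.cos(a),np.sin(a)]);Y=np.array([np.sin(a),-np.cos(a)])
    print('t%.2f pos'%s['clock'],p.round(1),'w%.1f'%s['gripper_width'],'F',s['contact_force'].round(1),'cur yaw %.3f tilt %s'%(cur,r[:2,2].round(3)))
    print('roll %.3f  tx %.4f ty %.4f tz %.4f'%(d,t[:2]@X/1e3,t[:2]@Y/1e3,-t[2]/1e3))
if __name__=='__main__': go(*map(float,sys.argv[1:5]))
E
python3 g.py 544 42.3 130 0.013
```

```text
t0.10 pos [ 269.8 -563.2  230.3] w85.5 F [-0.4  0.6 -0.3] cur yaw -5.837 tilt [-0.001  0.002]
roll 0.434  tx -0.2820 ty 0.6018 tz 0.1003
```

Emit:
arm_command(steps=[0,0,0,0.145,0,0,0,0.145,0,0,0,0.144,-0.0235,0.05015,0,0,-0.0235,0.05015,0,0,-0.0235,0.05015,0,0,-0.0235,0.05015,0,0,-0.0235,0.05015,0,0,-0.0235,0.05015,0,0,-0.0235,0.05015,0,0,-0.0235,0.05015,0,0,-0.0235,0.05015,0,0,-0.0235,0.05015,0,0,-0.0235,0.05015,0,0,-0.0235,0.05015,0,0,0,0,0.05,0,0,0,0.05,0,0,0,0,0,0,0,0,0], grip=0.04)

```text
clock: 2.48
position: [545.7, 41.8, 133.0]
ee_rot: [-0.007, 1.0, -0.0, 0.001]
contact_force: [0.3, -0.6, 0.0]
gripper_width: 40.1
grasp_force: 0.0
```

```bash
python3 - <<'E'
from m import *
from g import go
go(544,42.3,130,0.013)
cal=get_calibration('wrist');im=save('wrist','w1.png',s=1.5)
for b in bars(im,cal,lo=600):print(b)
E
```

```text
t2.48 pos [545.7  41.8 133. ] w40.1 F [ 0.3 -0.6  0. ] cur yaw -6.270 tilt [ 0.003 -0.   ]
roll 0.000  tx 0.0016 ty 0.0005 tz 0.0030
(514.3, 77.7, 57, 12, -0.06, array([300., 148.]))
(589.1, 75.4, 89, 14, -0.022, array([292., 231.]))
(544.7, 42.7, 69, 14, 0.021, array([256., 183.]))
(544.0, -5.9, 70, 14, 0.043, array([197., 181.]))
(557.1, -55.8, 86, 30, -0.034, array([139., 189.]))
(555.1, -108.8, 89, 32, -0.121, array([ 76., 182.]))
(566.0, -158.3, 91, 34, -0.111, array([ 21., 200.]))
```

View pics/w1.png

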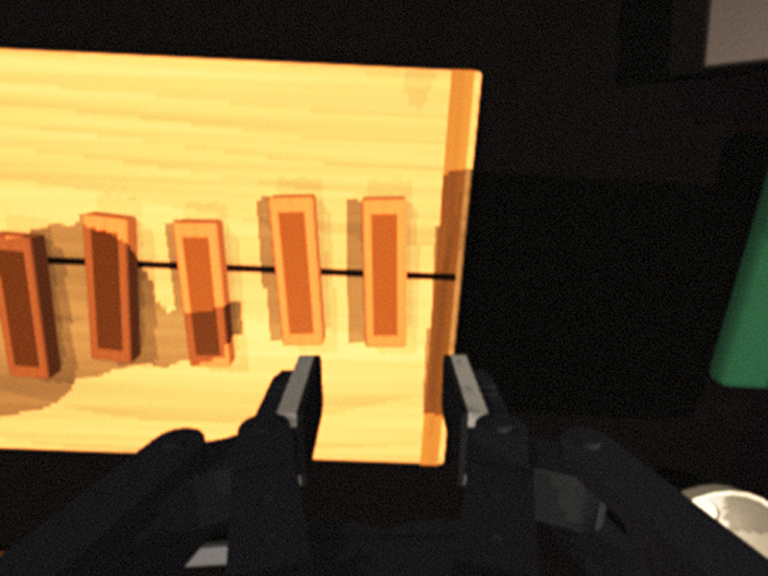

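Emit:
arm_command(steps=[0.001,-0.0005,0.04,0,0,0,0.04,0,0,0,0.02,0,0,0,0.012,0,0,0,0.004,0,0,0,0,0])

```text
clock: 3.28
position: [544.2, 41.4, 16.3]
ee_rot: [-0.006, 1.0, 0.0, 0.001]
contact_force: [-0.3, -0.2, 0.1]
gripper_width: 39.6
grasp_force: 0.0
```

Emit:
arm_command(steps=[0,0,0,0,0,0,0,0,0,0,0,0,0,0,0,0,0,0,0,0], grip=0.01)

```text
clock: 3.9
position: [544.3, 41.6, 16.7]
ee_rot: [-0.007, 1.0, 0.0, 0.001]
contact_force: [-0.2, 1.3, 5.4]
gripper_width: 22.0
grasp_force: 59.4
```

Emit:
arm_command(steps=[0,0,-0.02,0,0,0,-0.05,0,0,0,-0.06,0,0,0,-0.045,0,0,0,0,0.05,0.0,0.045,0,0,0.0,0.045,0,0,0,0.045,0,0,0,0.045,0,0,0,0.045,0,0,0,0.0455,0,0,0,0,0,0,0,0,0,0])

```text
clock: 5.52
position: [552.7, 311.0, 189.5]
ee_rot: [0.019, 1.0, -0.001, -0.001]
contact_force: [-1.0, -0.1, -2.6]
gripper_width: 22.2
grasp_force: 59.5
```

```bash
python3 - <<'E'
from m import *
from g import go
go(538.7,313,143,-0.042)
cal=get_calibration('wrist');im=save('wrist','w2.png',s=1.5)
E
```

```text
t5.53 pos [552.7 311.  189.5] w22.2 F [-1.  -0.1 -2.6] cur yaw -0.037 tilt [-0.002 -0.001]
roll 0.005  tx 0.0141 ty 0.0014 tz 0.0465
```

View pics/w2.png

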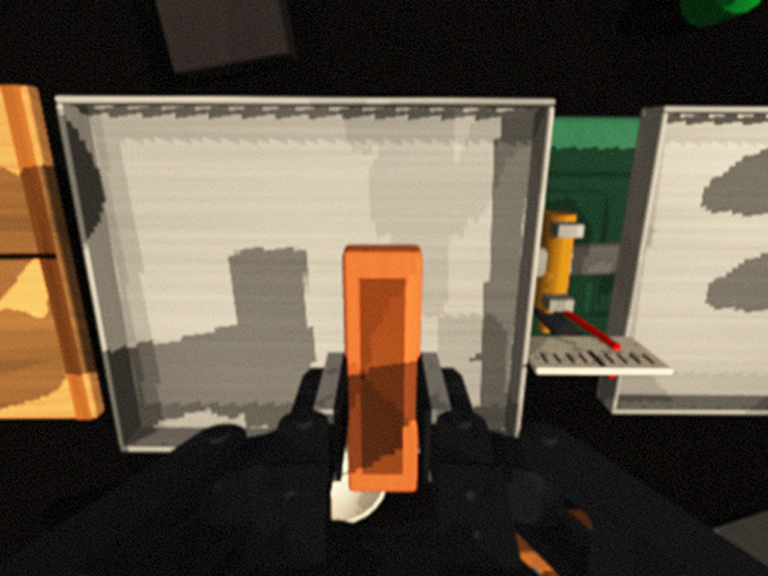

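```bash
python3 - <<'E'
from h import *
cal=get_calibration('wrist')
for p in((57,98),(553,100),(520,437),(125,450)):print(ray(cal,np.array(p)/1.5,151).round(1))
E
```

```text
[460.  197.7 151. ]
[467.7 375.2 151. ]
[608.  370.1 151. ]
[608.  192.3 151. ]
```

The gripped bar is seen at about (383, 370) over the pan, and the rim corners agree with the top view to within 3 mm. Lowering it and releasing.

Emit:
arm_command(steps=[0.0145,0.0014,0.01,0,0,0,0.0165,0,0,0,0.012,0,0,0,0.006,0,0,0,0.003,0,0,0,0,0])

```text
clock: 6.32
position: [539.2, 313.5, 142.8]
ee_rot: [0.019, 1.0, -0.0, 0.0]
contact_force: [-0.2, -0.7, -1.8]
gripper_width: 21.9
grasp_force: 59.5
```

Emit:
arm_command(steps=[0,0,0,0,0,0,0,0,0,0,0,0,0,0,-0.01,0,0,0,-0.03,0,0,0,-0.03,0,0,0,0,0], grip=0.04)

```text
clock: 7.2
position: [540.4, 314.5, 216.8]
ee_rot: [0.018, 1.0, 0.002, 0.003]
contact_force: [-0.3, 0.5, 0.3]
gripper_width: 39.8
grasp_force: 0.0
```

```bash
python3 - <<'E'
from m import *
from g import go
np.save('t1.npy',save('top','t1.png',(120,262,40,410),2))
cal=get_calibration('top')
go(544,-5.7,130,0.043)
for b in bars(np.load('t1.npy'),cal,lo=120):
  if b[2]<130: print(b)
E
```

```text
t7.25 pos [539.4 314.  214.6] w40.3 F [ 0.7 -0.3 -0.7] cur yaw -0.037 tilt [0.003 0.003]
roll -0.080  tx 0.0091 ty -0.3196 tz 0.0846
(544.5, -5.6, 88, 26, 0.08, array([255., 187.]))
(558.7, -60.2, 87, 23, 0.007, array([271., 183.]))
(556.4, -111.7, 88, 27, -0.108, array([287., 184.]))
(568.7, -163.5, 90, 27, -0.078, array([303., 181.]))
(549.2, -213.5, 86, 30, -0.082, array([318., 186.]))
(771.9, -260.6, 99, 21, -1.478, array([331., 121.]))
(549.1, -268.8, 87, 27, -0.092, array([334., 187.]))
(-12.2, -785.2, 120, 94, 0.008, array([498., 365.]))
```

View pics/t1.png

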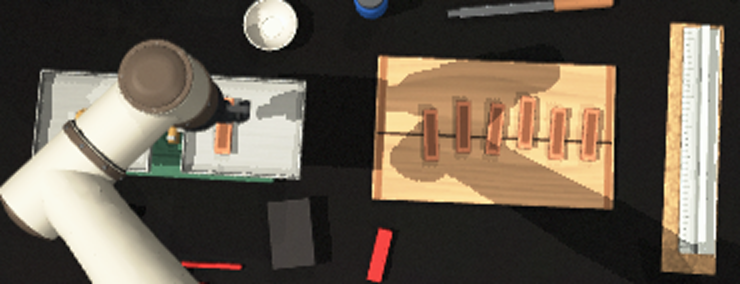

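Bar one lies in the pan at (222, 135) in the crop, and six bars remain on the board. Next is the bar at (430, 133) in the crop.

Emit:
arm_command(steps=[0,0,0,-0.097,0.002,-0.0456,0,0,0.002,-0.0456,0,0,0.002,-0.0456,0,0,0.002,-0.0456,0,0,0.002,-0.0457,0,0,0.002,-0.0457,0,0,0.0023,-0.0457,0,0,0,0,0.05,0,0,0,0.05,0,0,0,0.04,0,0,0,0.02,0,0,0,0,0,0,0,0,0])

```text
clock: 9.0
position: [544.3, -6.2, 53.4]
ee_rot: [-0.03, 1.0, -0.0, 0.0]
contact_force: [0.1, 0.5, -0.2]
gripper_width: 39.9
grasp_force: 0.0
```

```bash
python3 g.py 544.3 -5.7 16 0.06
```

```text
t9.00 pos [544.3  -6.2  53.4] w39.9 F [ 0.1  0.5 -0.2] cur yaw -6.223 tilt [0.001 0.   ]
roll 0.000  tx -0.0001 ty 0.0005 tz 0.0374
```

Emit:
arm_command(steps=[0,0.0005,0.02,0,0,0,0.012,0,0,0,0.005,0,0,0,0,0])

```text
clock: 9.5
position: [543.9, -5.8, 16.0]
ee_rot: [-0.03, 1.0, -0.0, 0.0]
contact_force: [0.1, 0.5, 0.3]
gripper_width: 40.1
grasp_force: 0.0
```

Emit:
arm_command(steps=[0,0,0,0,0,0,0,0,0,0,0,0,0,0,0,0,0,0,0,0,0,0,-0.02,0,0,0,-0.05,0,0,0,-0.06,0,0,0,-0.045,0,0,0,0,0,0,0,0,0], grip=0.01)

```text
clock: 10.88
position: [542.5, -5.9, 189.4]
ee_rot: [-0.03, 1.0, 0.0, -0.001]
contact_force: [-0.1, 0.6, -2.1]
gripper_width: 22.2
grasp_force: 59.2
```

```bash
python3 g.py 537 254 143 -0.037
```

```text
t10.88 pos [542.5  -5.9 189.4] w22.2 F [-0.1  0.6 -2.1] cur yaw -6.224 tilt [-0.003  0.   ]
roll 0.096  tx 0.0151 ty 0.2595 tz 0.0464
```

Emit:
arm_command(steps=[0,0,0,0.096,0.0025,0.0432,0,0,0.0025,0.0432,0,0,0.0025,0.0432,0,0,0.0025,0.0433,0,0,0.0025,0.0433,0,0,0.0025,0.0433,0,0,0,0,0,0,0,0,0.02,0,0,0,0.014,0,0,0,0.008,0,0,0,0.004,0,0,0,0,0])

```text
clock: 12.5
position: [538.3, 253.9, 144.8]
ee_rot: [0.018, 1.0, -0.0, 0.0]
contact_force: [0.5, 0.4, -2.2]
gripper_width: 22.1
grasp_force: 59.4
```

Emit:
arm_command(steps=[0,0,0,0,0,0,0,0,0,0,0,0,0,0,-0.01,0,0,0,-0.03,0,0,0,-0.03,0,0,0,0,0], grip=0.04)

```text
clock: 13.38
position: [539.7, 255.0, 218.6]
ee_rot: [0.018, 1.0, 0.002, 0.003]
contact_force: [0.5, 0.3, -1.0]
gripper_width: 40.1
grasp_force: 0.0
```

```bash
python3 g.py 540 -300 225 1.53
```

```text
t13.38 pos [539.7 255.  218.6] w40.1 F [ 0.5  0.3 -1. ] cur yaw -0.036 tilt [0.006 0.004]
roll -1.566  tx 0.5546 ty -0.0230 tz -0.0064
```

Emit:
arm_command(steps=[0,0,0,0,0.0015,-0.059,0,0,0.0015,-0.059,0,0,0.0015,-0.059,0,0,0.0015,-0.059,0,0,0.0015,-0.059,0,0,0.0015,-0.059,0,0,0.0015,-0.059,0,0,0.0015,-0.059,0,0,0.0015,-0.059,0,0,0.0015,-0.059,0,0,0.0015,-0.059,0,0,0.0015,-0.059,0,0,0,0,0.04,0,0,0,0.04,0,0,0,0,0,0,0,0,0], grip=0.04)

```text
clock: 15.5
position: [495.2, -453.3, 135.9]
ee_rot: [0.018, 1.0, -0.001, 0.0]
contact_force: [-0.5, 0.1, -0.3]
gripper_width: 39.9
grasp_force: 0.0
```

```bash
python3 - <<'E'
from m import *
from g import go
go(547.7,-456,60,-0.042)
print(read_state()['joints'].round(2))
t=get_image('top');s=get_image('side');cal=get_calibration('wrist');w=get_image('wrist')
ct=get_calibration('top')
for b in bars(t,ct,lo=120):
  if b[2]<130 and 400<b[0]<700: print(b)
A=cv2.resize(w,(400,300));B=cv2.resize(s[190:384,110:270],(240,300));C=cv2.resize(t[140:230,50:360],(640,186))
o=np.zeros((486,640,3),np.uint8);o[:300,:400]=A;o[:300,400:]=B;o[300:]=C
cv2.imwrite('pics/c3.png',o[:,:,::-1]);np.save('w3.npy',w)
E
```

```text
t15.50 pos [ 495.2 -453.3  135.9] w39.9 F [-0.5  0.1 -0.3] cur yaw -0.035 tilt [ 0.001 -0.001]
roll 0.007  tx -0.0526 ty -0.0005 tz 0.0759
[-0.5   0.53  0.    0.   -1.04 -1.11]
(551.9, 331.1, 90, 26, 0.013, array([153., 183.]))
(552.4, 267.4, 91, 26, -0.059, array([172., 184.]))
(558.7, -60.2, 87, 23, 0.007, array([272., 183.]))
(556.3, -112.3, 88, 26, -0.108, array([288., 184.]))
(567.3, -163.9, 87, 27, -0.094, array([303., 182.]))
(549.1, -215.0, 86, 26, -0.096, array([318., 187.]))
(549.1, -268.8, 87, 27, -0.092, array([335., 186.]))
```

View pics/c3.png

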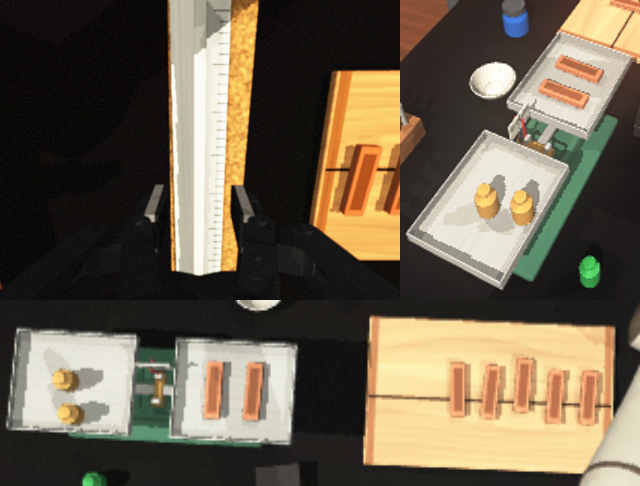

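```bash
python3 - <<'E'
from m import *
w=np.load('w3.npy');s=get_image('side');t=get_image('top')
A=cv2.resize(w[0:384,190:330],(292,800))[:590]; A=cv2.resize(w[60:384,200:330],(240,598)); B=cv2.resize(s[240:300,165:225],(540,540),interpolation=cv2.INTER_CUBIC)
o=np.zeros((598,790,3),np.uint8);o[:598,:240]=A;o[:540,250:790]=B
cv2.imwrite('pics/c4.png',o[:,:,::-1])
E
```

```text
(no output)
```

View pics/c4.png

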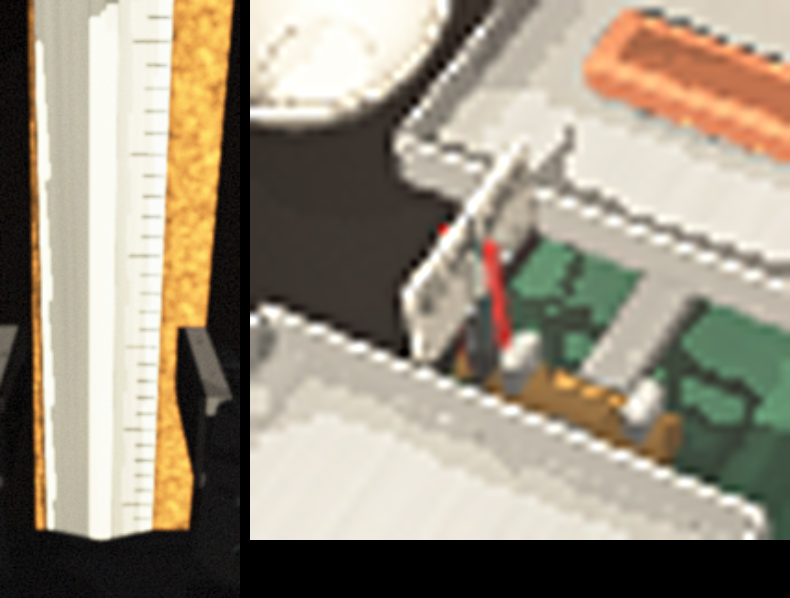

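```bash
python3 - <<'E'
from m import *
cal=get_calibration('wrist')
f=lambda x,y,z:ray(cal,(200+x*130/240,60+y*324/598),z).round(1)
print('blade end L/R',f(47,527,8),f(153,527,8));print('rib end',f(90,537,32),f(113,537,32));print('mat R end',f(190,527,3))
print('rib far row y20',f(90,20,32),f(117,20,32),'blade',f(36,40,8),f(172,40,8))
E
```

```text
blade end L/R [ 678.  -491.1    8. ] [ 680.1 -429.8    8. ]
rib end [ 662.5 -465.1   32. ] [ 663.  -452.9   32. ]
mat R end [ 685.7 -407.7    3. ]
rib far row y20 [ 405.9 -454.1   32. ] [ 406.3 -443.4   32. ] blade [ 411.9 -478.6    8. ] [ 414.1 -418.8    8. ]
```

Emit:
arm_command(steps=[-0.0265,-0.0005,0,0.007,-0.026,0,0,0,0,0,0.045,0,0,0,0.045,0,0,0,0.02,0,0,0,0.008,0,0,0,0,0,0,0,0,0])

```text
clock: 16.75
position: [548.1, -456.1, 19.0]
ee_rot: [0.021, 1.0, -0.001, 0.002]
contact_force: [-0.1, -0.5, 0.2]
gripper_width: 39.7
grasp_force: 0.0
```

```bash
python3 g.py 547.7 -454.5 14.5 -0.042
```

```text
t16.75 pos [ 548.1 -456.1   19. ] w39.7 F [-0.1 -0.5  0.2] cur yaw -0.043 tilt [ 0.003 -0.002]
roll -0.001  tx 0.0005 ty 0.0016 tz 0.0045
```

Emit:
arm_command(steps=[0,0.0015,0.0045,0,0,0,0,0])

```text
clock: 17.0
position: [547.0, -453.7, 12.4]
ee_rot: [0.022, 1.0, 0.0, 0.0]
contact_force: [-0.1, -0.3, -0.0]
gripper_width: 39.9
grasp_force: 0.0
```

Emit:
arm_command(steps=[0,0,0,0,0,0,0,0,0,0,0,0,0,0,0,0,0,0,0,0,0,0,0,0], grip=0.0)

```text
clock: 17.75
position: [547.3, -454.2, 12.8]
ee_rot: [0.022, 1.0, -0.0, 0.0]
contact_force: [-0.6, 0.5, 3.3]
gripper_width: 10.6
grasp_force: 62.9
```

```bash
python3 g.py 547.7 -454.5 14.5 -0.042
```

```text
t17.75 pos [ 547.3 -454.2   12.8] w10.6 F [-0.6  0.5  3.3] cur yaw -0.043 tilt [ 0.001 -0.001]
roll -0.001  tx -0.0004 ty -0.0003 tz -0.0017
```

Emit:
arm_command(steps=[0,0,-0.015,0,0,0,-0.04,0,0,0,-0.04,0,0,0,-0.025,0,0,0,0,-0.132,0,0,0,-0.132,0,0,0,-0.132,0,0,0,-0.132,0,0,0,-0.132,0,0,0,-0.132,0,0,0,-0.132,0,0,0,-0.132,0,0,0,-0.132,0,0,0,-0.132,0,0,0,-0.132,0,0,0,-0.132,0,0,0,0,0,0,0,0])

```text
clock: 20.0
position: [546.7, -453.5, 131.9]
ee_rot: [-0.696, 0.718, 0.001, 0.0]
contact_force: [-0.2, 0.6, -2.6]
gripper_width: 10.4
grasp_force: 62.1
```

```bash
python3 g.py 460 -160 80 1.541
```

```text
t20.00 pos [ 546.7 -453.5  131.9] w10.4 F [-0.2  0.6 -2.6] cur yaw -4.744 tilt [-0.001  0.001]
roll -0.002  tx -0.2908 ty 0.0954 tz 0.0519
```

Emit:
arm_command(steps=[-0.0415,0.0136,0,0,-0.0415,0.0136,0,0,-0.0415,0.0136,0,0,-0.0415,0.0136,0,0,-0.0416,0.0136,0,0,-0.0416,0.0137,0,0,-0.0416,0.0137,0,0,0,0,0.02,0,0,0,0.02,0,0,0,0.01,0,0,0,0,0,0,0,0,0])

```text
clock: 21.5
position: [461.1, -160.6, 83.0]
ee_rot: [-0.696, 0.718, -0.001, 0.0]
contact_force: [1.1, 0.3, -3.5]
gripper_width: 10.8
grasp_force: 62.1
```

```bash
python3 - <<'E'
from m import *
from g import go
go(460,-160,23.5,1.541)
cal=get_calibration('wrist');w=get_image('wrist');t=get_image('top')
np.save('w5.npy',w);np.save('c5.npy',cal,allow_pickle=True)
for b in bars(t,get_calibration('top'),lo=120):
  if b[2]<130 and 400<b[0]<700: print(b)
o=np.zeros((576,800,3),np.uint8);o[:384,:512]=w;o[384:,:]=cv2.resize(t[130:230,130:400],(800,296))[:192]
cv2.imwrite('pics/c5.png',o[:,:,::-1])
E
```

```text
t21.50 pos [ 461.1 -160.6   83. ] w10.8 F [ 1.1  0.3 -3.5] cur yaw -4.743 tilt [ 0.001 -0.   ]
roll -0.001  tx -0.0006 ty 0.0011 tz 0.0595
(551.7, 330.8, 89, 26, -0.041, array([153., 183.]))
(553.3, 267.5, 89, 26, -0.066, array([173., 184.]))
```

View pics/c5.png

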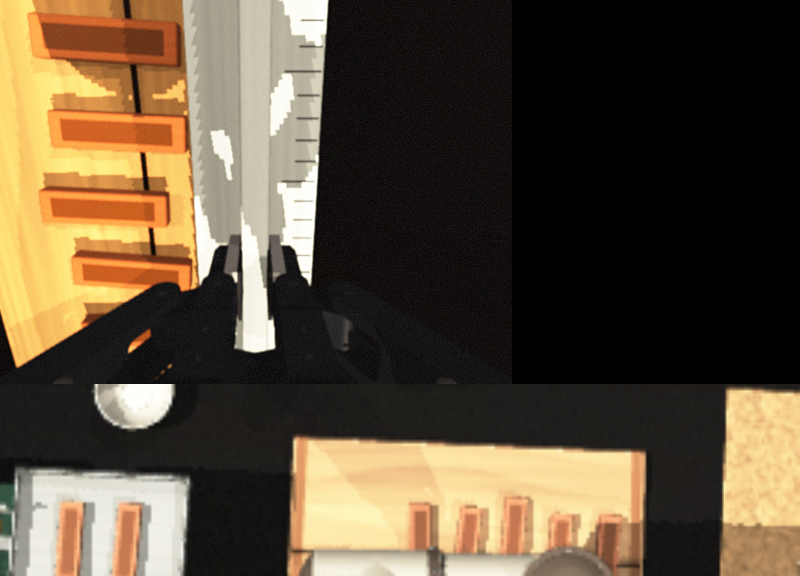

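```bash
python3 - <<'E'
from m import *
cal=np.load('c5.npy',allow_pickle=True).item()
for p in((127.5,8),(137,85),(144,165),(152,238)):print('line',ray(cal,p,12).round(1))
for p in((180,40),(187,132),(168,207),(190,270)):print('near end top',ray(cal,p,24).round(1))
for p in((184,20),(190,120),(194,190)):print('rule edge',ray(cal,p,78).round(1))
for p in((328,20),(320,120)):print('rule rear',ray(cal,p,78).round(1))
p=[b for b in bars(np.load('w5.npy'),cal,lo=600)];print(*p,sep='\n')
E
```

```text
line [ 535.6 -287.9   12. ]
line [ 536.1 -243.9   12. ]
line [ 538.8 -191.5   12. ]
line [ 540.5 -135.9   12. ]
near end top [ 503.3 -267.5   24. ]
near end top [ 504.3 -214.4   24. ]
near end top [ 522.1 -164.4   24. ]
near end top [ 511.6 -115.2   24. ]
rule edge [ 489.4 -267.    78. ]
rule edge [ 490.7 -225.9   78. ]
rule edge [ 491.8 -192.3   78. ]
rule rear [ 429. -265.   78.]
rule rear [ 431.1 -224.    78. ]
(552.8, -113.2, 88, 36, -0.098, array([132., 268.]))
(564.5, -165.6, 87, 29, -0.064, array([109., 202.]))
(546.0, -217.3, 88, 25, -0.097, array([122., 126.]))
(544.2, -268.4, 86, 29, -0.062, array([111.,  42.]))
```

Emit:
arm_command(steps=[0,0,0.03,0,0,0,0.02,0,0,0,0.006,0,0,0,0.002,0,0,0,0,0,0,0,0,0])

```text
clock: 22.35
position: [461.0, -160.4, 25.1]
ee_rot: [-0.696, 0.718, -0.001, 0.001]
contact_force: [-0.3, -0.0, -3.8]
gripper_width: 10.4
grasp_force: 62.0
```

```bash
python3 g.py 500 -160 22.5 1.541
```

```text
t22.35 pos [ 461.  -160.4   25.1] w10.4 F [-0.3 -0.  -3.8] cur yaw -4.742 tilt [ 0.002 -0.   ]
roll -0.000  tx -0.0015 ty -0.0390 tz 0.0026
```

Emit:
arm_command(steps=[0,0,0.0025,0,0,-0.005,0,0,0,-0.004,0,0,0,-0.003,0,0,0,-0.003,0,0,0,-0.003,0,0,0,-0.003,0,0,0,-0.003,0,0,0,-0.003,0,0,0,-0.003,0,0,0,-0.003,0,0,0,-0.003,0,0,0,-0.003,0,0,0,0,0,0])

```text
clock: 24.1
position: [489.3, -162.1, 22.0]
ee_rot: [-0.696, 0.718, 0.007, -0.007]
contact_force: [-18.9, 0.8, 19.8]
gripper_width: 10.2
grasp_force: 65.3
```

```bash
python3 - <<'E'
from m import *
from g import go
go(508.5,-160,22.5,1.541)
cal=get_calibration('wrist');w=get_image('wrist')
np.save('w6.npy',w);np.save('c6.npy',cal,allow_pickle=True)
cv2.imwrite('pics/c6.png',cv2.resize(w[0:290,60:345],(590,600),interpolation=cv2.INTER_CUBIC)[:,:,::-1])
E
```

```text
t24.10 pos [ 489.3 -162.1   22. ] w10.2 F [-18.9   0.8  19.8] cur yaw -4.745 tilt [-0.021  0.001]
roll -0.003  tx -0.0026 ty -0.0192 tz -0.0005
```

View pics/c6.png

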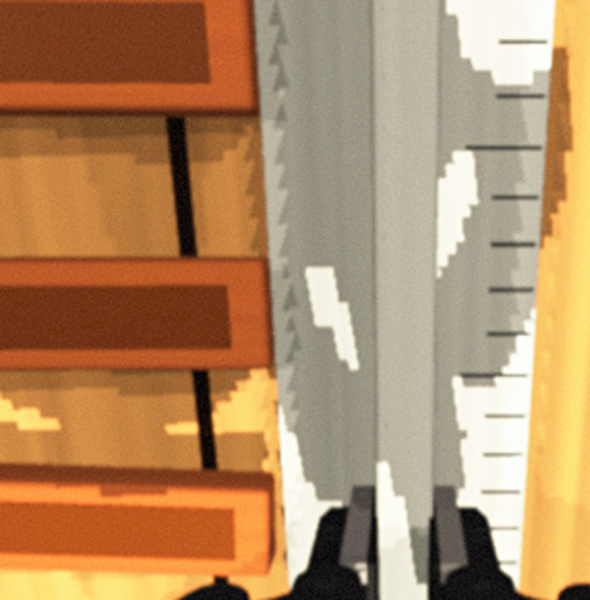

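The rule edge is against three visible bars at about (265, 60–570) in the crop, with the line beyond them at (180–215, 120–470). The tool presses on the board with roughly 20 N, so I'm easing up before pushing on.

Emit:
arm_command(steps=[0,0,-0.0007,0,0,0,-0.0007,0,0,0,-0.0006,0,0,0,0,0,0,0,0,0])

```text
clock: 24.78
position: [498.5, -161.5, 23.2]
ee_rot: [-0.696, 0.718, 0.001, -0.001]
contact_force: [-4.3, -0.3, -5.4]
gripper_width: 10.8
grasp_force: 61.7
```

```bash
python3 - <<'E'
from m import *
from g import go
go(508.5,-160,22.5,1.541)
cal=np.load('c6.npy',allow_pickle=True).item()
f=lambda x,y,z:ray(cal,(60+x*285/590,y*290/600),z).round(1)
for p in((176,118),(189,255),(201,372),(209,468)):print('line',f(*p,12))
for p in((262,110),(270,200),(278,320),(285,450)):print('edge',f(*p,17.5))
E
```

```text
t24.77 pos [ 498.5 -161.5   23.2] w10.8 F [-4.3 -0.3 -5.4] cur yaw -4.743 tilt [-0.002  0.   ]
roll -0.001  tx -0.0018 ty -0.0100 tz 0.0007
line [ 536.7 -255.1   12. ]
line [ 537.7 -226.2   12. ]
line [ 538.5 -198.5   12. ]
line [ 539.6 -173.4   12. ]
edge [ 517.2 -255.5   17.5]
edge [ 517.2 -237.6   17.5]
edge [ 517.9 -211.5   17.5]
edge [ 519.1 -179.7   17.5]
```

Emit:
arm_command(steps=[0,-0.002,0,0,0,-0.002,0,0,0,-0.002,0,0,0,-0.002,0,0,0,-0.0015,0,0,0,-0.0015,0,0,0,0,0,0,0,0,0,0])

```text
clock: 25.78
position: [510.7, -161.9, 23.9]
ee_rot: [-0.696, 0.718, -0.0, 0.0]
contact_force: [-4.0, -0.9, -6.5]
gripper_width: 10.2
grasp_force: 61.7
```

```bash
python3 - <<'E'
from m import *
from g import go
go(509.6,-160,22.5,1.541)
cal=get_calibration('wrist');w=get_image('wrist')
np.save('w7.npy',w);np.save('c7.npy',cal,allow_pickle=True)
cv2.imwrite('pics/c7.png',cv2.resize(w[0:290,60:345],(590,600),interpolation=cv2.INTER_CUBIC)[:,:,::-1])
E
```

```text
t25.77 pos [ 510.7 -161.9   23.9] w10.2 F [-4.  -0.9 -6.5] cur yaw -4.742 tilt [ 0.001 -0.   ]
roll -0.000  tx -0.0018 ty 0.0011 tz 0.0014
```

View pics/c7.png

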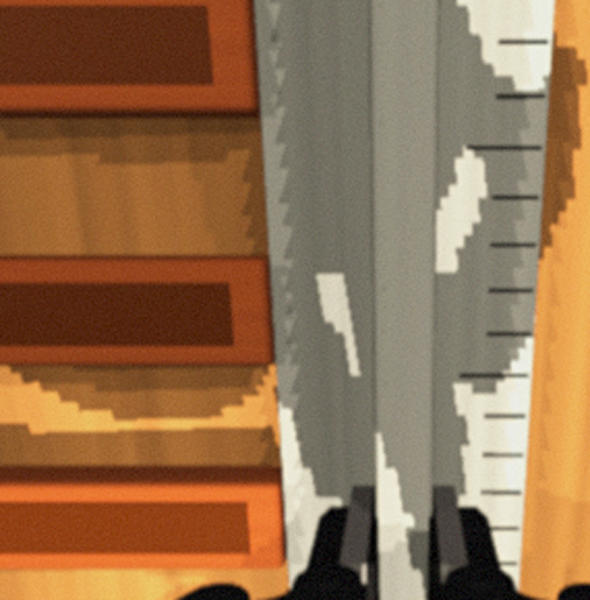

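Emit:
arm_command(steps=[0,0,0,0,0,0.003,0,0,0,0.01,0,0,0,0.02,0,0,0,0.04,0,0,0,0,-0.03,0,0,0,-0.05,0,0,0,-0.05,0,0,0,-0.04,0,0,0,0,0,0,0,0,0])

```text
clock: 27.2
position: [436.7, -159.4, 193.3]
ee_rot: [-0.696, 0.718, 0.0, 0.0]
contact_force: [-0.0, 0.7, -4.5]
gripper_width: 10.4
grasp_force: 62.2
```

```bash
python3 - <<'E'
from m import *
from g import go
go(533,-438,80,-0.024)
cal=get_calibration('wrist');w=get_image('wrist');s=get_image('side');cs=get_calibration('side')
for b in bars(w,cal,lo=500):print('w',b)
for b in bars(s,cs,lo=60):
  if 500<b[0]<650: print('s',b)
np.save('c8.npy',cal,allow_pickle=True);np.save('w8.npy',w)
o=np.zeros((384,800,3),np.uint8);o[:,:512]=w;o[:,512:]=cv2.resize(s[145:245,205:325],(288,240))[:384,:288] if 0 else cv2.resize(s[145:265,220:310],(288,384))
cv2.imwrite('pics/c8.png',o[:,:,::-1])
E
```

```text
t27.20 pos [ 436.7 -159.4  193.3] w10.4 F [-0.   0.7 -4.5] cur yaw -4.743 tilt [0.    0.001]
roll 1.564  tx -0.1029 ty -0.2762 tz 0.1133
w (584.1, -66.9, 89, 28, -0.017, array([131., 255.]))
w (582.7, -114.0, 89, 26, -0.032, array([123., 216.]))
w (581.8, -164.9, 88, 27, -0.068, array([117., 168.]))
w (579.4, -217.3, 88, 25, -0.053, array([112., 116.]))
w (581.9, -268.4, 70, 14, -0.018, array([95., 60.]))
s (588.1, 230.8, 90, 22, -0.04, array([218., 248.]))
s (580.2, 169.6, 101, 37, -0.065, array([231., 235.]))
s (538.9, -64.3, 336, 240, 1.494, array([265., 198.]))
s (596.3, -269.5, 129, 58, -0.038, array([273., 157.]))
```

View pics/c8.png

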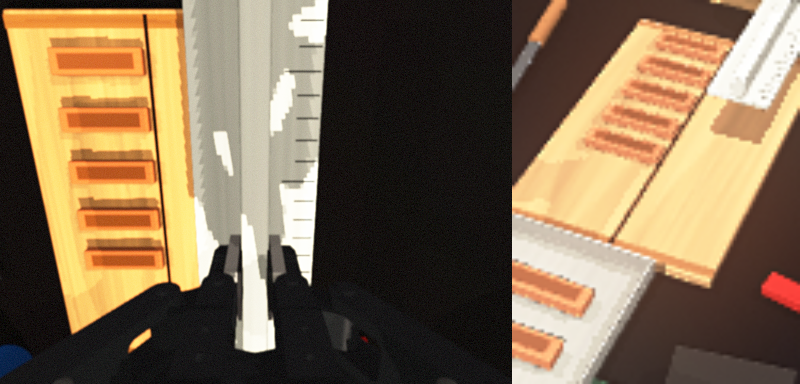

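```bash
python3 - <<'E'
from m import *
cal=np.load('c8.npy',allow_pickle=True).item();w=np.load('w8.npy');hsv=cv2.cvtColor(w,cv2.COLOR_RGB2HSV)
L=[]
for r in (25,35,85,90,95,140,145,150,195,235,275):
    c=140+int(np.argmin(w[r,140:180].sum(1).astype(int))); q=ray(cal,(c,r),12);L.append(q[:2])
L=np.array(L);k=np.polyfit(L[:,1],L[:,0],1);print(k,np.abs(np.polyval(k,L[:,1])-L[:,0]).max())
m=cv2.inRange(hsv,(3,90,90),(13,255,255))
for r in (62,120,172,219,259):
  for rr in(r-5,r,r+5):
    cs=np.where(m[rr,60:175])[0]
    if len(cs):
        q=ray(cal,(60+cs.max()+.5,rr),24);print(r,q[:2].round(1),'end-line %.1f'%(q[0]-np.polyval(k,q[1])))
E
```

```text
[3.01584544e-02 5.44537251e+02] 0.4584768578125704
62 [ 530.4 -269.6] end-line -6.0
62 [ 531.  -265.3] end-line -5.5
62 [ 534.3 -261.1] end-line -2.3
120 [ 532.4 -217.9] end-line -5.6
120 [ 533.  -213.2] end-line -5.1
120 [ 535.5 -208.5] end-line -2.7
172 [ 536.8 -166.7] end-line -2.7
172 [ 534.4 -161.4] end-line -5.3
172 [ 539.1 -156.3] end-line -0.7
219 [ 535.7 -115.5] end-line -5.3
219 [ 539.6 -109.9] end-line -1.6
219 [ 538.2 -104.1] end-line -3.2
259 [540.2 -68.1] end-line -2.3
259 [537.6 -61.8] end-line -5.1
259 [542.8 -55.7] end-line -0.1
```

```bash
python3 - <<'E'
from m import *
cal=np.load('c8.npy',allow_pickle=True).item();w=np.load('w8.npy')
k=[0.03016,544.537]
for r in (60,120,172,219,259):
    g=w[r,138:178].astype(int); print(r,' '.join('%d:%d,%d'%(138+i,v[1],v[0]) for i,v in enumerate(g))[:330])
for p in((145,62),(151,120),(156,172),(160,220),(163.5,258)):
    q=ray(cal,p,24);print(q[:2].round(1),'%.1f'%(q[0]-np.polyval(k,q[1])))
E
```

```text
60 138:179,255 139:171,254 140:171,255 141:152,255 142:107,224 143:76,168 144:86,169 145:117,202 146:128,207 147:84,134 148:19,40 149:30,49 150:94,153 151:162,240 152:193,252 153:198,251 154:201,251 155:205,252 156:213,253 157:230,254 158:233,254 159:237,255 160:237,254 161:234,254 162:229,254 163:227,254 164:225,254 165:227,254 16
120 138:90,191 139:108,226 140:138,247 141:148,251 142:153,251 143:157,252 144:160,253 145:174,254 146:165,255 147:147,254 148:103,223 149:77,169 150:93,178 151:119,200 152:106,178 153:60,100 154:15,32 155:51,93 156:134,214 157:198,255 158:218,255 159:214,254 160:216,253 161:227,254 162:232,254 163:234,254 164:235,254 165:236,254 16
172 138:89,188 139:86,189 140:85,184 141:86,185 142:82,185 143:83,187 144:91,203 145:120,239 146:146,251 147:154,252 148:155,252 149:157,252 150:165,253 151:163,254 152:151,254 153:123,237 154:86,182 155:99,181 156:127,208 157:119,188 158:63,105 159:26,41 160:69,123 161:147,230 162:201,255 163:209,254 164:218,254 165:223,254 166:231
219 138:84,179 139:82,183 140:89,185 141:88,181 142:89,186 143:77,179 144:83,186 145:88,187 146:83,179 147:86,182 148:85,184 149:93,201 150:117,234 151:147,251 152:154,252 153:153,252 154:160,252 155:167,254 156:167,255 157:147,254 158:104,222 159:84,173 160:112,197 161:136,221 162:89,149 163:31,53 164:48,84 165:128,204 166:192,255 
259 138:85,187 139:86,184 140:83,185 141:86,183 142:88,187 143:87,183 144:87,183 145:84,182 146:85,184 147:87,185 148:86,184 149:85,183 150:86,186 151:86,183 152:82,181 153:84,191 154:111,228 155:138,249 156:155,252 157:153,252 158:157,252 159:162,253 160:171,255 161:147,254 162:107,223 163:82,172 164:105,186 165:132,210 166:85,138 
[ 536.  -265.5] -0.5
[ 537.3 -213.3] -0.8
[ 539.  -161.5] -0.7
[ 541.3 -108.8] 0.1
[543.  -63.3] 0.4
```

Emit:
arm_command(steps=[0.0459,-0.01777,0,0,0.0459,-0.01777,0,0,0.0459,-0.01777,0,0,0.0459,-0.01777,0,0,0.0459,-0.01777,0,0,0.0459,-0.01777,0,0,0,0,0,0.1303,0,0,0,0.1303,0,0,0,0.1303,0,0,0,0.1303,0,0,0,0.1303,0,0,0,0.1303,0,0,0,0.1303,0,0,0,0.1303,0,0,0,0.1303,0,0,0,0.1303,0,0,0,0.1303,0,0,0,0.1303,0,0,0,0,0,0,0,0])

```text
clock: 29.8
position: [535.5, -438.0, 192.4]
ee_rot: [0.01, 1.0, 0.0, -0.001]
contact_force: [-0.1, 0.5, -3.0]
gripper_width: 10.5
grasp_force: 62.1
```

```bash
python3 - <<'E'
from m import *
from g import go
go(535,-438,15,-0.024)
t=get_image('top');ct=get_calibration('top')
for b in bars(t,ct,lo=120):
  if b[2]<130 and 400<b[0]<700: print(b)
E
```

```text
t29.80 pos [ 535.5 -438.   192.4] w10.5 F [-0.1  0.5 -3. ] cur yaw -0.021 tilt [-0.002  0.001]
roll 0.003  tx 0.0005 ty 0.0000 tz 0.1774
(551.9, 331.1, 90, 26, 0.013, array([153., 184.]))
(552.4, 267.6, 91, 26, -0.068, array([172., 184.]))
(588.9, -61.6, 88, 25, -0.051, array([272., 173.]))
(586.1, -109.8, 87, 23, 0.003, array([287., 176.]))
(586.1, -162.5, 87, 26, -0.045, array([302., 176.]))
(583.7, -214.5, 88, 26, -0.07, array([318., 176.]))
(580.0, -264.4, 93, 33, -0.092, array([333., 178.]))
```

Emit:
arm_command(steps=[0,0,0.05,0,0,0,0.05,0,0,0,0.04,0,0,0,0.02,0,0,0,0.01,0,0,0,0.005,0,0,0,0,0,0,0,0,0])

```text
clock: 30.85
position: [536.5, -438.6, 20.3]
ee_rot: [0.011, 1.0, -0.001, 0.001]
contact_force: [0.3, -0.2, -4.3]
gripper_width: 10.3
grasp_force: 62.0
```

```bash
python3 g.py 535 -438 13.2 -0.024
```

```text
t30.85 pos [ 536.5 -438.6   20.3] w10.3 F [ 0.3 -0.2 -4.3] cur yaw -0.023 tilt [ 0.002 -0.001]
roll 0.001  tx 0.0015 ty 0.0006 tz 0.0071
```

Emit:
arm_command(steps=[0,0,0.003,0,0,0,0.002,0,0,0,0.001,0,0,0,0.001,0,0,0,0,0])

```text
clock: 31.48
position: [535.6, -438.1, 12.8]
ee_rot: [0.011, 1.0, -0.0, -0.0]
contact_force: [-1.7, 2.8, 3.6]
gripper_width: 10.6
grasp_force: 63.0
```

Emit:
arm_command(steps=[0,0,0,0,0,0,0,0,0,0,0,0,0,0,0,0,0,0,-0.01,0,0,0,-0.04,0,0,0,-0.05,0,0,0,-0.05,0,0,0,-0.03,0], grip=0.04)

```text
clock: 32.6
position: [536.6, -438.8, 196.4]
ee_rot: [0.011, 1.0, -0.002, 0.002]
contact_force: [1.2, 0.1, 0.1]
gripper_width: 39.9
grasp_force: 0.0
```

Emit:
arm_command(steps=[0.05,0,0,0,0.05,0,0,0,0.05,0,0,0,0,-0.05,0,0,0,-0.05,0,0,0,-0.05,0,0,0,0,0,0,0,0,0,0])

```text
clock: 33.6
position: [382.1, -584.4, 191.9]
ee_rot: [0.012, 1.0, 0.0, -0.0]
contact_force: [-0.2, 0.1, 0.3]
gripper_width: 39.9
grasp_force: 0.0
```

```bash
python3 - <<'E'
from m import *
from g import go
go(535,-438,15,-0.024)
t=get_image('top');s=get_image('side');ct=get_calibration('top')
for b in bars(t,ct,lo=120):
  if b[2]<130 and 400<b[0]<700: print(b)
o=np.zeros((580,800,3),np.uint8);o[:320]=cv2.resize(t[120:270,40:415],(800,320));o[320:,:260]=cv2.resize(s[240:300,165:225],(260,260),interpolation=cv2.INTER_CUBIC);o[320:,270:670]=cv2.resize(s[110:240,180:380],(400,260))
cv2.imwrite('pics/c9.png',o[:,:,::-1])
E
```

```text
t33.60 pos [ 382.1 -584.4  191.9] w39.9 F [-0.2  0.1  0.3] cur yaw -0.023 tilt [-0.  0.]
roll 0.001  tx -0.1493 ty 0.1500 tz 0.1769
(551.9, 331.0, 90, 26, 0.033, array([153., 183.]))
(552.4, 267.7, 91, 26, -0.061, array([172., 184.]))
(588.8, -61.6, 88, 25, -0.051, array([272., 174.]))
(586.1, -109.8, 87, 23, 0.003, array([287., 176.]))
(584.0, -162.0, 91, 28, -0.076, array([302., 176.]))
(583.5, -214.6, 89, 27, -0.08, array([318., 176.]))
(579.8, -265.6, 93, 30, -0.08, array([333., 178.]))
```

View pics/c9.png

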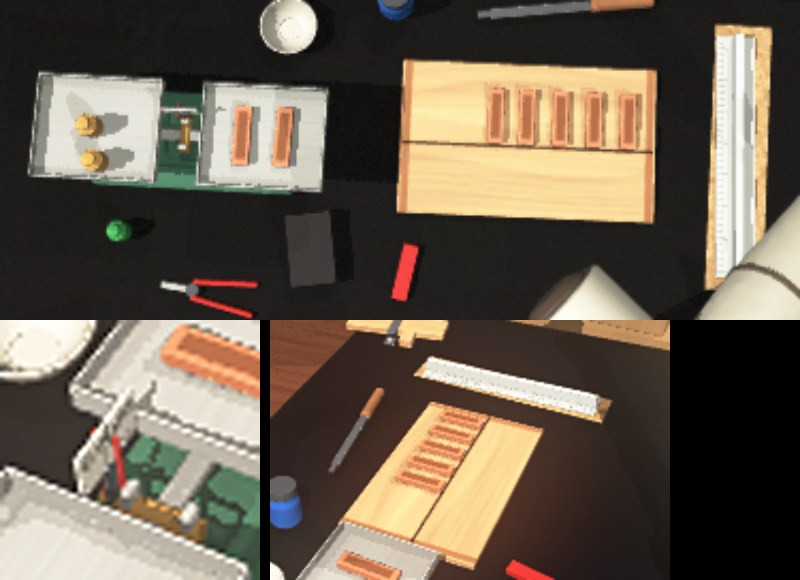

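The crop shows the five bars in a row on the line, the rule on its mat at (735, 155), and two bars in the pan at (243, 137) and (284, 137). Before handing in, I'll triangulate the pan height as a check that the beam is level.

```bash
python3 - <<'E'
from m import *
from scipy.optimize import least_squares
C=[get_calibration('top'),get_calibration('side')]
I=[get_image('top'),get_image('side')]
ps=[]
for im,c in zip(I,C):
    B=[b for b in bars(im,c,z=130,lo=100) if 480<b[0]<600 and 200<b[1]<360 and b[2]<120];print([(b[:4],b[5]) for b in B]);ps.append([b[:2] for b in B])
for a,b in zip(*ps):
    r=least_squares(lambda p:np.r_[proj(C[0],p)-proj(C[0],[*a,130]),proj(C[1],p)-proj(C[1],[*b,130])],[540,283,130]);print(r.x.round(1),r.fun.round(1))
E
```

```text
[((538.8, 311.7, 84, 25), array([153., 183.])), ((539.1, 252.5, 85, 25), array([172., 184.]))]
[((536.5, 316.3, 89, 31), array([219., 250.])), ((535.3, 257.4, 88, 32), array([229., 234.]))]
[539.  312.5 124.8] [ 0.   0.1 -0.1 -0. ]
[538.6 252.9 124.4] [ 0.1  0.4 -0.3 -0.1]
```

```bash
python3 -c "
from bench import *
print(job_done())"
```

```text
the job is handed in; nothing more can be done
None
```

I handed in the job at about 34 s on the robot clock; it returned no verdict. Two bars balance the two brass weights by the camera check, the other five stand within about 3 mm of the line, and the rule lies back on its mat.

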